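# Push the titrator handset up onto its sloping console rest

### The arm

A 7-joint arm with a two-finger parallel gripper is mounted at the origin on a cart in front of the work surface, level with it; the furniture and walls round the work are solid. World frame = base frame: x ahead of the robot, y to its left, z up, the work surface at z = 0. Lengths are in mm, angles in rad, forces in N, time in s.
With the tool pointing down it reaches from about 425 to 925 mm from the base axis. Payload 6.8 kg.
Tool frame: the origin (TCP) lies between the finger pads; the fingertips stand 14 mm ahead of it and the grasp point (between the pads) lies 5 mm behind it; z points along the fingers, x is the direction in which the jaws open and shut, and the axes are right-handed (so a half turn about z gives the same grasp; the last joint's range is limited). The gripper opens to 88 mm and grips with 3 to 60 N. Pads are 20 mm wide; open, the fingers measure 115 mm over their backs; the gripper's body (75 mm by 178 mm) begins 61 mm behind the grasp point.
Start: joints at [-1.264, 0.477, 0.022, 1.555, -0.011, 1.109, -0.083], TCP at [272.028, 617.777, 236.664] pointing down, gripper open.
Joint ranges: [-2.96, 2.96], [-0.34, 2.1], [-1.41, 1.46], [0.24, 2.44], [-1.37, 4.51], [0.17, 1.92], [-2.96, 2.96]. Speed limits (rad/s): [2.39, 2.39, 3.14, 3.14, 3.14, 3.14, 3.14].

### API

Orientations are given as a unit quaternion [w, x, y, z].
In Python, from station import readout, capture, workorder gives the robot as it stands.
- The arm moves only by the tool step_arm, never from a script. Its argument "steps" is a list of rows, each a list of 3 entries, a list of its own where there are three numbers: the shift along the tool's x, y, z in mm, then the turn about the tool's z in rad, then the closure, from -1 (fully open) to 1 (shut), so that 0 is half open. In form: [[[x, y, z], roll, gripper], ...]. A call has 1 to 12 rows; each row is the pose to reach, as a shift and turn from the pose commanded when the call began, along the tool's axes at that moment; what a row does not reach only later rows make up. A row lasts 1/8 s, in which the tool goes at most 62.5 mm and 10.7 degrees, less where a joint would pass 70% of its speed; a pose out of reach is approached as far as the arm can. A call with a gripper value outside its range is refused whole. The fingers move at their own pace and stop on an object; the grip force is fixed at half the most. Time passes only in rows, so rows that repeat a pose let the fingers close. It gives the time, the measured TCP pose, the force and the opening at its end, in the units of the state.
- readout.observe(): the state, without advancing time (a new reading comes with each control period).
- capture(name): name is "side" or "top" or "wrist"; returns a dict with "frame" (384x512x3 uint8, red, green, blue), "camera_matrix" (3x3 intrinsics, pixels), "xyz" and "rotation" of the camera in the world; the wrist camera has in their place "hand_eye" (4x4, takes a point from camera to tool coordinates, whose origin is the TCP and whose axes are the tool frame's). Camera axes: x right, y down, z forward; pixel columns grow to the right and rows downward; lengths in mm; the calibration is good to about 2 mm. The wrist camera is an equidistant fisheye: a pixel r from the principal point sees the ray r / f radians off the axis. A picture is of the moment at which its call begins: read the wrist's pose just before it. There is no depth.
- workorder.close_job(): hands the job in, once; it reports no verdict.
The state is a dict: "time": time; "joint_positions": joint angles; "dq": joint speeds; "joint_efforts": joint torques, N m; "ee_pos": TCP position; "ee_rot": TCP orientation; "force": force on the tool from outside, world axes, zero at the start; "torque": the same for the moment, N m; "width": finger opening in mm.
Only numpy, scipy, OpenCV 4.12 (cv2) and the standard library are available. Lean on these libraries where they do the work, as an engineer would, in place of code of your own. Each camera call takes 0.05 s, during which the arm holds its last target.

### The job

Push the handset, which lies flat on the worktop, up the narrow sloping metal rest until its leading end is home against the upturned stop at the top. Leave it lying still on the slope, centred across the rest and in line with it, and do not disturb the other things on the worktop.

Things in the scene. Friction and masses are not known exactly. Their poses are not given: they have to be found in the camera images.
- handset: flat teal hand control, 169 mm long, 108 mm wide, rim about 15 mm thick; 0.2 to 0.4 kg; too wide to grasp. One end is broad and rounded (it leads, towards the rest), the other is square, 80 mm wide, flat (push there). Do not use this body's axes: they lean 0.087 rad; use handset_underside
- handset_underside (a point): centre of the handset's flat underside (z = 0 on the worktop). x points to the rounded end, which lies 85 mm from here (the square end is 85 mm behind), z is normal to the underside, y across
- console_rest: fixed bent aluminium rest: a smooth slope 84 mm wide rising at 0.20 rad from worktop level along its +x to an upturned stop (14 mm high) 186 mm up the slope; no side walls. Origin on the worktop, under the middle of the slope: the entry edge is at x = -90 mm, the foot of the stop at x = +92 mm, 37 mm high. With the handset home, handset_underside is at x = 9, y = 0, z = 20 mm here
- rest_entry (a point): middle of the rest's entry edge, where the slope meets the worktop (z = 0)
- rest_stop (a point): middle of the foot of the stop, on the sloping surface, 37 mm above the worktop
- bottle_standard: small white plastic bottle with ribbed white cap, 42 mm diameter, 91 mm tall, bystander; origin at the centre of its underside
- septa_box: small lidded white box 49 x 69 x 32 mm, bystander; origin at the centre of its underside
- beaker_50: small clear beaker, 44 mm diameter, 59 mm tall, bystander; origin at the centre of its underside
- mouse: black computer mouse 115 x 59 x 38 mm, bystander; origin at the centre of its underside

How it is judged (in metres and radians):
At the end, for the whole second after the job is handed in: The handset lies at rest on the slope (tilted 0.14 to 0.26 rad), its leading end within about 11 mm of the stop, its centre within 18 mm of the rest's middle line, turned less than 0.14 rad from it, carried by the rest (x of handset_underside in the frame of console_rest between -0.003 and 0.02 m and y of handset_underside in the frame of console_rest between -0.018 and 0.018 m and z of handset_underside in the frame of console_rest between 0.014 and 0.027 m and angle between handset_underside's own z axis and vertical between 0.14 and 0.26 rad and angle between the y axis of handset_underside and the y axis of console_rest, either way round below 0.14 rad and contact force between handset and console_rest above 0.3 N and linear speed of handset below 0.02 m/s); the robot touches nothing.
It fails at once if the handset is stood on end or turned over (angle between handset's own z axis and vertical above 0.7 rad).
It fails at once if a bystander is moved more than 30 mm (distance of any of bottle_standard, septa_box, beaker_50, mouse from where it was at the start of the episode above 0.03 m).
It also fails if it takes over 48 s, if anything falls off the work surface, if the arm or the gripper's body presses on something with over 40 N, if the wrist force passes 120 N, or if a joint passes its speed limit or range.

## Working session

There is one attempt and no reset: what is moved stays moved. The work goes in short steps, Python scripts to look and compute and a tool call to move; the robot and the scene stay as the last step left them, time stands still between calls to the robot, and variables do not carry over. Pictures are saved under pics/ and viewed, and the job is handed in when it is done.

Besides the shell and the picture viewer there is one more tool, called after "Call:" by a JSON object that holds its "fn" and its "kwargs", one argument or row to a line. step_arm: Moves the arm, as the interface text tells. Its arguments: {"type":"object","properties":{"steps":{"type":"array"}},"required":["steps"]}

```bash
mkdir -p pics
python3 - <<'E'
from station import readout,capture
import cv2,numpy as np
s=readout.observe();print(s)
for n in("top","side","wrist"):
    c=capture(n);cv2.imwrite(f"pics/{n}0.png",c["frame"][:,:,::-1])
    np.savez(f"{n}0.npz",**c)
    print(n,{k:np.round(v,3).tolist() for k,v in c.items() if k!="frame"})
E
```

```text
{'time': 0.0, 'joint_positions': array([-1.26411198,  0.47778594,  0.02235067,  1.55643547, -0.01148418,
        1.10928329, -0.08305953]), 'dq': array([ 0.00119708, -0.00197175,  0.00124991,  0.00094587,  0.00059649,
        0.00112094,  0.00157827]), 'joint_efforts': array([-7.83593732e-04, -5.82854748e+01,  1.53444126e+00, -2.72625893e+01,
       -5.42849593e-02,  1.67882047e-02,  1.71298025e-04]), 'ee_pos': array([271.81332178, 617.23266948, 235.69816047]), 'ee_rot': array([ 5.48739446e-04,  8.37537142e-01,  5.46379667e-01, -7.03034245e-04]), 'force': array([ 0.26215676,  0.73721797, -0.47856009]), 'torque': array([-0.01105597, -0.01046895,  0.03868188]), 'width': 87.95498497137973}
top {'camera_matrix': [[379.147, 0.0, 258.267], [0.0, 379.147, 193.28], [0.0, 0.0, 1.0]], 'xyz': [212.602, 36.367, 1514.357], 'rotation': [0.063, -0.703, 0.706, -0.065]}
side {'camera_matrix': [[433.52, 0.0, 257.028], [0.0, 433.52, 190.11], [0.0, 0.0, 1.0]], 'xyz': [999.33, 780.255, 1217.107], 'rotation': [-0.092, 0.273, 0.909, -0.301]}
wrist {'camera_matrix': [[297.319, 0.0, 258.722], [0.0, 297.319, 192.14], [0.0, 0.0, 1.0]], 'hand_eye': [[1.0, -0.0, 0.0, 0.229], [-0.0, 0.962, 0.271, -74.325], [-0.0, -0.271, 0.962, -147.921], [0.0, 0.0, 0.0, 1.0]]}
```

View pics/top0.png

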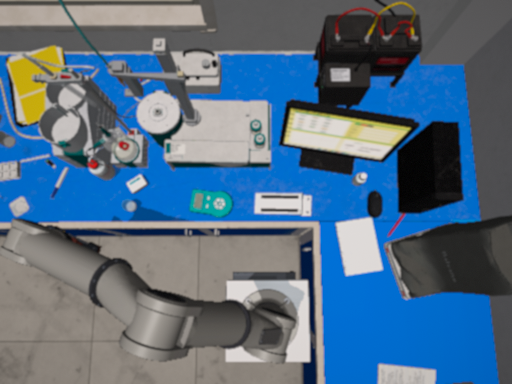

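View pics/side0.png

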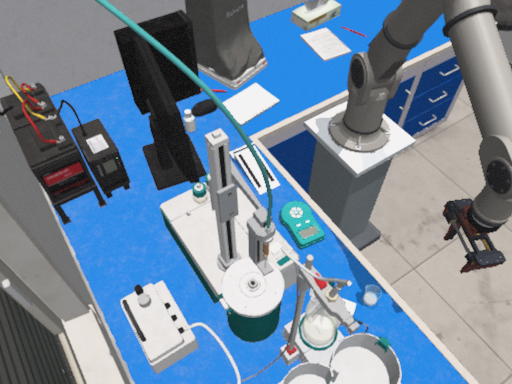

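View pics/wrist0.png

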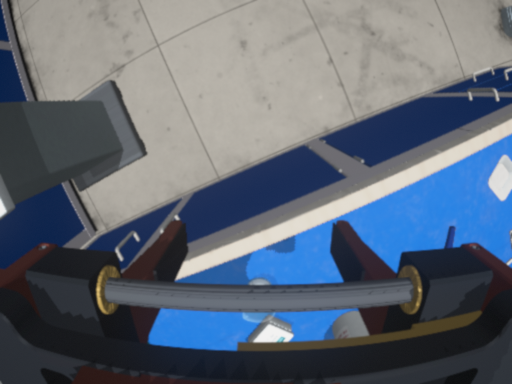

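Top view: handset around (211,203), rounded end to the right; rest around (283,204), with the stop probably on its right. Enlarging.

```bash
cat > h.py <<'E'
import numpy as np,cv2
from scipy.spatial.transform import Rotation as R
def load(f): 
    d=dict(np.load(f)); return d
def rot(d):
    q=d["rotation"]; return R.from_quat([q[1],q[2],q[3],q[0]]).as_matrix() if q.size==4 else q
def back(d,uv,z):
    K=d["camera_matrix"];M=rot(d)
    r=M@np.array([(uv[0]-K[0,2])/K[0,0],(uv[1]-K[1,2])/K[1,1],1])
    return d["xyz"]+r*(z-d["xyz"][2])/r[2]
def proj(d,p):
    K=d["camera_matrix"];c=rot(d).T@(np.asarray(p)-d["xyz"]);u=K@c;return u[:2]/u[2]
def crop(d,x0,y0,x1,y1,s,f):
    im=cv2.resize(d["frame"][y0:y1,x0:x1,::-1],None,fx=s,fy=s,interpolation=cv2.INTER_CUBIC);cv2.imwrite(f,im)
E
python3 - <<'E'
from h import *
t=load("top0.npz");s=load("side0.npz")
crop(t,120,160,400,250,2.85,"pics/topc.png")
crop(t,180,180,320,225,5.7,"pics/topd.png")
crop(s,220,130,390,310,3.3,"pics/sidec.png")
for uv in [(190,203),(211,203),(232,203),(255,204),(311,204),(131,206),(361,178),(375,204),(137,184)]: print(uv,back(t,uv,0).round())
E
```

```text
(190, 203) [452. 308.  -0.]
(211, 203) [452. 223.   0.]
(232, 203) [451. 138.   0.]
(255, 204) [447.  45.   0.]
(311, 204) [ 446. -181.    0.]
(131, 206) [441. 546.   0.]
(361, 178) [ 553. -389.    0.]
(375, 204) [ 445. -440.    0.]
(137, 184) [531. 526.  -0.]
```

View pics/topd.png

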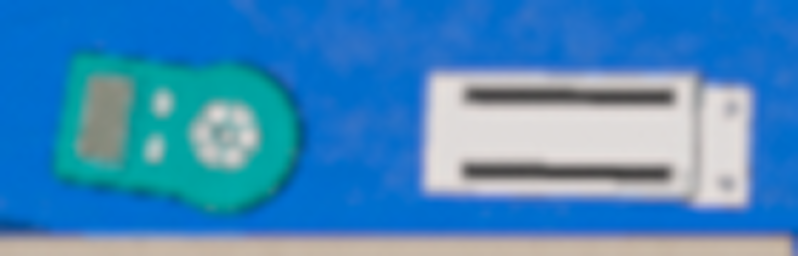

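View pics/sidec.png

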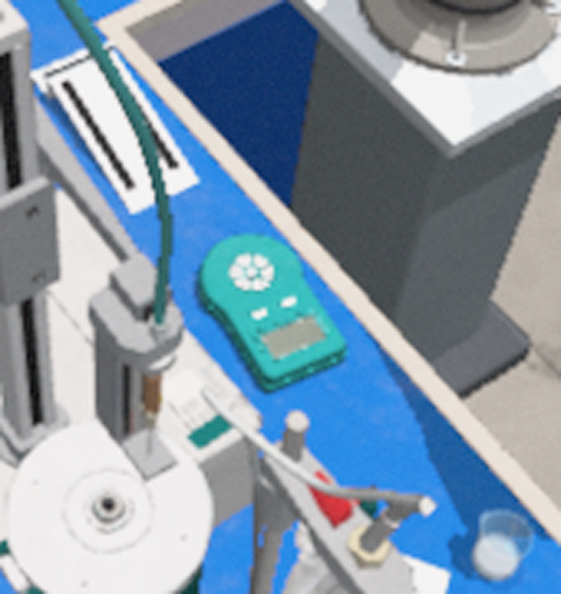

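View pics/topc.png

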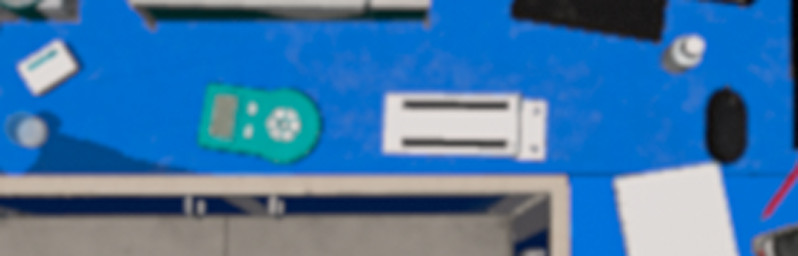

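Run:
```python
from h import *
t=load("top0.npz");s=load("side0.npz")
T=lambda u,v,z:back(t,(180-.5+(u+.5)/5.7+0,180-.5+(v+.5)/5.7),z).round(1)
S=lambda u,v,z:back(s,(220-.5+(u+.5)/3.3,130-.5+(v+.5)/3.3),z).round(1)
print("rest entry T",T(429,73,0),T(425,191,0)," S",S(135,212,0),S(199,182,0))
print("stop T",T(700,76,51),T(692,199,51)," S",S(33,77,51),S(104,45,51))
print("hs sq T",T(75,55,15),T(57,182,15)," S",S(268,378,15),S(345,350,15))
print("hs tip T",T(299,132,12),"sides",T(240,64,12),T(222,213,12)," S",S(232,236,12),S(198,283,12),S(303,268,12))
```

```text
rest entry T [494.7  45.9   0. ] [410.  49.   0.]  S [494.5  46.6   0. ] [415.2  51.3   0. ]
stop T [ 482.3 -141.    51. ] [ 397.1 -133.4   51. ]  S [ 507.1 -134.4   51. ] [ 417.1 -131.6   51. ]
hs sq T [505.8 295.9  15. ] [415.4 306.   15. ]  S [504.  289.8  15. ] [422.7 306.2  15. ]
hs tip T [450.6 137.4  12. ] sides [499.4 179.5  12. ] [393.5 190.7  12. ]  S [433.  134.4  12. ] [495.8 162.4  12. ] [396.3 206.2  12. ]
```

Rest entry is about (453, 48) with the slope running towards -y; the handset is about (455, 217) and nearly aligned with it. Plan: push with both fingertips, half open, on the square end. First I move behind the handset and look with the wrist camera.

Call:
{"fn": "step_arm", "kwargs": {
  "steps": [
    [[-17,27,0],0.12,0],
    [[-34,55,0],0.24,0],
    [[-51,82,0],0.36,0],
    [[-68,110,0],0.48,0],
    [[-85,137,5],0.6,0],
    [[-102,165,10],0.72,0],
    [[-119,192,20],0.84,0],
    [[-136,220,30],0.96,0],
    [[-153,247,35],1.08,0],
    [[-170,275,40],1.2,0],
    [[-170,275,40],1.2,0],
    [[-170,275,40],1.2,0]
  ]
}}

```text
time: 1.65
ee_pos: [454.6, 352.2, 196.6]
ee_rot: [-0.0, 1.0, -0.021, -0.0]
force: [-0.3, -0.7, 0.0]
width: 44.0
```

```bash
cat >> h.py <<'E'
def wload(f,s=None):
    return dict(np.load(f))
def wpose(d):
    q=d["ee_rot"];M=R.from_quat([q[1],q[2],q[3],q[0]]).as_matrix()
    W=np.eye(4);W[:3,:3]=M;W[:3,3]=d["ee_pos"];return W@d["hand_eye"]
def wback(d,uv,z):
    K=d["camera_matrix"];W=wpose(d);a=(uv[0]-K[0,2])/K[0,0];b=(uv[1]-K[1,2])/K[1,1];r=np.hypot(a,b)
    v=W[:3,:3]@np.array([np.sin(r)*a/max(r,1e-9),np.sin(r)*b/max(r,1e-9),np.cos(r)])
    return (W[:3,3]+v*(z-W[2,3])/v[2]).round(1)
def wproj(d,p):
    K=d["camera_matrix"];W=wpose(d);c=W[:3,:3].T@(np.asarray(p)-W[:3,3]);h=np.hypot(c[0],c[1]);r=np.arctan2(h,c[2])
    return np.array([K[0,2]+K[0,0]*r*c[0]/h,K[1,2]+K[1,1]*r*c[1]/h])
def grab(tag,cams=("wrist",)):
    from station import readout,capture
    for n in cams:
        s=readout.observe();c=capture(n)
        np.savez(f"{n}{tag}.npz",ee_pos=s["ee_pos"],ee_rot=s["ee_rot"],**c)
        cv2.imwrite(f"pics/{n}{tag}.png",cv2.resize(c["frame"][:,:,::-1],None,fx=1.5,fy=1.5,interpolation=cv2.INTER_CUBIC))
    print(s["time"],s["ee_pos"].round(1),s["ee_rot"].round(4),s["force"].round(2),s["width"].round(1))
E
python3 -c "
from h import *
grab('1',('wrist',))"
```

```text
Traceback (most recent call last):
  File "h.py", line 33, in grab
    print(s["time"],s["ee_pos"].round(1),s["ee_rot"].round(4),s["force"].round(2),s["width"].round(1))
                                                                                  ^^^^^^^^^^^^^^^^
AttributeError: 'float' object has no attribute 'round'
```

View pics/wrist1.png

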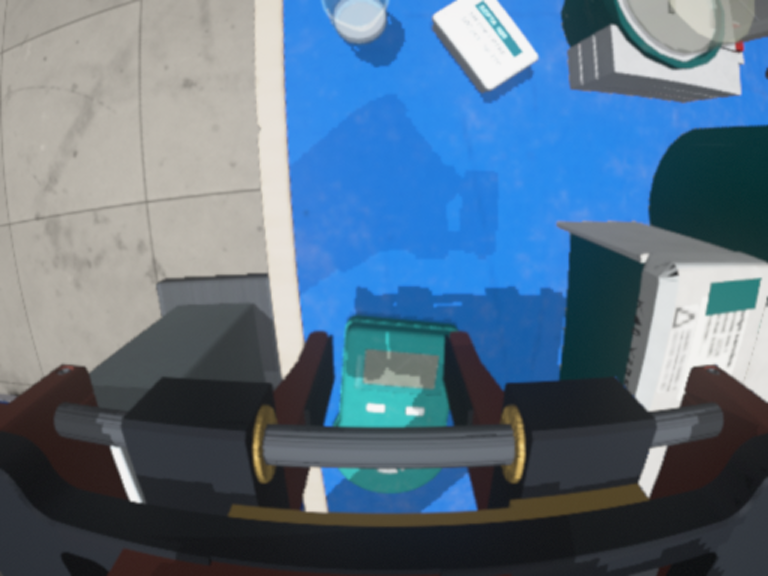

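```bash
sed -i 's/s\["width"\].round(1)/round(s["width"],1)/' h.py
python3 - <<'E'
from h import *
d=wload("wrist1.npz")
W=lambda u,v,z:wback(d,((u+.5)/1.5-.5,(v+.5)/1.5-.5),z)
print(d["ee_pos"],wpose(d)[:3,3])
print("sq end bottom z0",W(347,319,0),W(456,326,0),"z15",W(347,327,15),W(455,332,15))
print("instr low front corner",W(572,225,80),W(566,395,0),W(566,395,20), "table edge",W(285,150,0),W(303,345,0))
crop(d,180,180,380,340,3.9,"pics/w1c.png")
t=load("top0.npz");print(back(t,(164,165),60),back(t,(270,163),60))
E
```

```text
[454.56085966 352.22539925 196.57721615] [457.69718332 426.55769263 344.52106746]
sq end bottom z0 [418.6 305.2   0. ] [508.4 295.1   0. ] z15 [419.8 303.7  15. ] [505.4 295.7  15. ]
instr low front corner [572.1 389.   80. ] [614.9 219.7   0. ] [605.8 231.7  20. ] table edge [378.3 444.4   0. ] [379.2 283.1   0. ]
[595.00832559 404.30807203  60.        ] [601.60208772 -14.73862031  60.        ]
```

View pics/w1c.png

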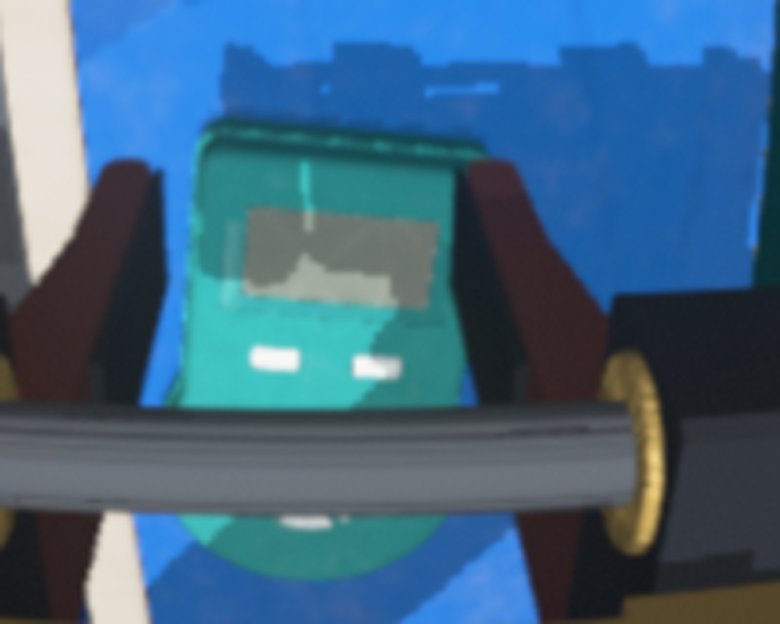

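Run:
```python
from h import *
t=load("top0.npz")
crop(t,248,184,318,222,11,"pics/rest.png")
s=load("side0.npz")
crop(s,225,138,285,200,9,"pics/rests.png")
```

```text
(no output)
```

View pics/rest.png

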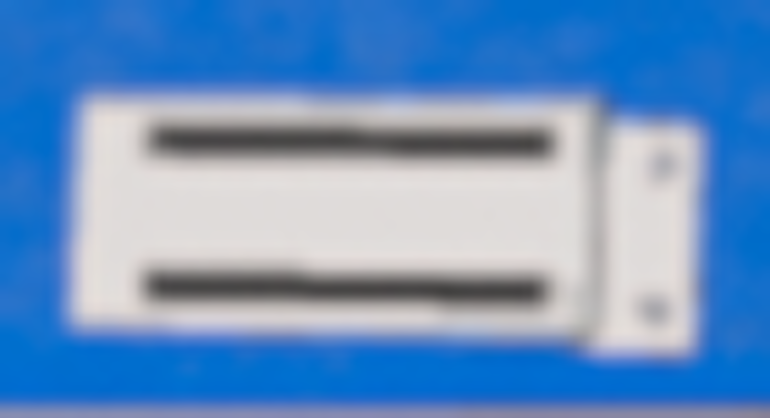

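View pics/rests.png

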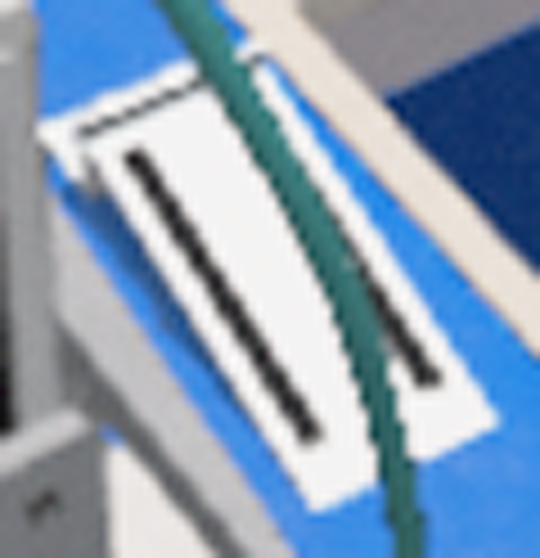

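Run:
```python
from h import *
from scipy.optimize import least_squares
t=load("top0.npz");s=load("side0.npz")
T=lambda u,v:np.array((248-.5+(u+.5)/11,184-.5+(v+.5)/11))
S=lambda u,v:np.array((225-.5+(u+.5)/9,138-.5+(v+.5)/9))
for z,a,b in((0,(82,95),(70,328)),(51,(604,98),(596,342)),(0,(706,125),(696,357)),(2,(706,125),(696,357))):
    p,q=back(t,T(*a),z),back(t,T(*b),z);e=q-p;print(z,p.round(1),q.round(1),"mid",((p+q)/2).round(1),np.hypot(*e[:2]).round(1),"tilt",np.arctan2(e[1],-e[0]).round(3))
# joint fit: x,y,yaw ; corners
obs=[(t,T(82,95),(-90,42,0)),(t,T(70,328),(-90,-42,0)),(t,T(604,98),(93,42,51)),(t,T(596,342),(93,-42,51)),
 (s,S(318,512),(-90,42,0)),(s,S(500,425),(-90,-42,0))]
def w(p,l):
    c,n=np.cos(p[2]),np.sin(p[2]); return np.array([p[0]+c*l[0]-n*l[1],p[1]+n*l[0]+c*l[1],l[2]])
def f(p): return np.concatenate([proj(d,w(p,(l)))-uv for d,uv,l in obs])
r=least_squares(f,[453,-42,-np.pi/2]);print(r.x.round(3),(r.x[2]+np.pi/2).round(3),r.fun.round(2))
```

```text
0 [495.5  45.3   0. ] [408.9  49.9   0. ] mid [452.2  47.6   0. ] 86.8 tilt 0.053
51 [ 484.2 -141.3   51. ] [ 396.5 -136.3   51. ] mid [ 440.4 -138.8   51. ] 87.8 tilt 0.058
0 [ 483.4 -184.9    0. ] [ 397.3 -178.7    0. ] mid [ 440.3 -181.8    0. ] 86.3 tilt 0.072
2 [ 483.  -184.6    2. ] [ 397.1 -178.4    2. ] mid [ 440.  -181.5    2. ] 86.2 tilt 0.072
[447.456 -43.101  -1.641] -0.07 [ 0.38 -0.02  0.08 -0.73 -0.63  0.33 -0.87 -0.64 -0.05 -0.97  0.34 -0.7 ]
```

Rest axis is tilted about 0.056 rad, with its entry middle at (453, 47.5). The handset's square end is centred at (462, 300), tilted about 0.1. Going down behind it.

Call:
{"fn": "step_arm", "kwargs": {
  "steps": [
    [[6,10,30],0.03,0],
    [[12,15,70],0.06,0],
    [[12,18,110],0.06,0],
    [[12,18,140],0.06,0],
    [[12,18,160],0.06,0],
    [[12,18,175],0.06,0],
    [[12,18,175],0.06,0],
    [[12,18,175],0.06,0]
  ]
}}

```text
time: 2.7
ee_pos: [466.7, 333.5, 22.4]
ee_rot: [-0.0, 0.999, -0.052, 0.0]
force: [-0.5, -0.6, 0.5]
width: 43.9
```

```bash
python3 -c "
from h import *
grab('2',('wrist','side'))"
```

```text
2.75 [466.9 333.5  22.5] [-6.000e-04  9.987e-01 -5.180e-02  5.000e-04] [-0.53 -0.06  0.19] 43.9
```

View pics/wrist2.png

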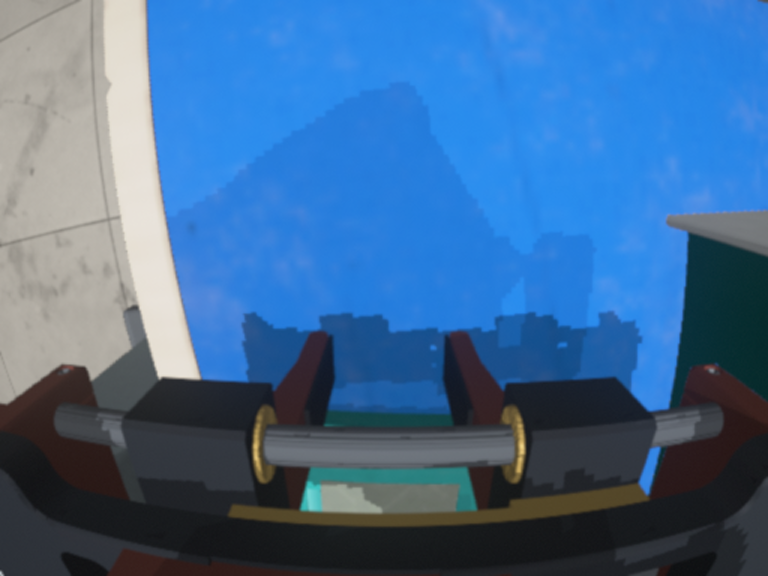

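View pics/side2.png

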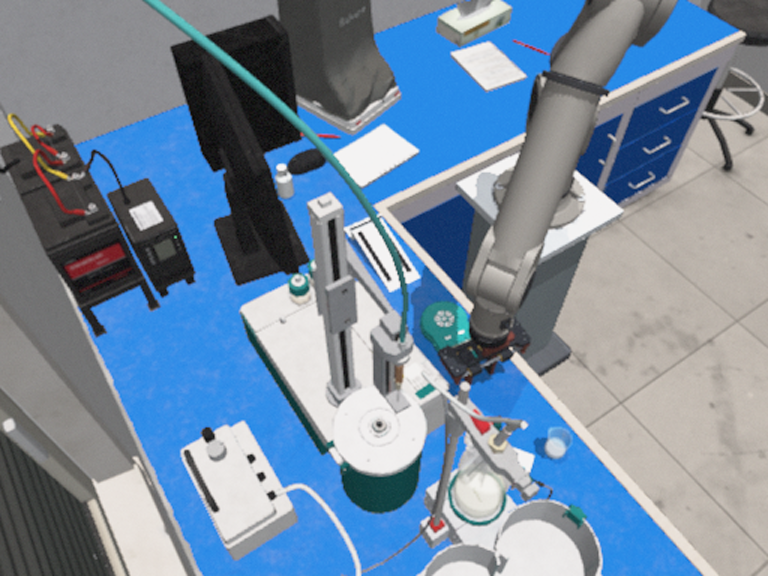

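Fingers are down behind the square end and clear. Pushing the first leg.

Call:
{"fn": "step_arm", "kwargs": {
  "steps": [
    [[-1,15,0],0,0],
    [[-1,22,0],0,0],
    [[-0.5,28,0],0,0],
    [[0,35,0],0,0],
    [[0.5,42,0],-0.002,0],
    [[1,49,0],-0.004,0],
    [[1.5,56,0],-0.006,0],
    [[2,63,0],-0.008,0],
    [[2.5,70,0],-0.01,0],
    [[3,77,0],-0.012,0],
    [[3,84,0],-0.015,0],
    [[3,90,0],-0.015,0]
  ]
}}

```text
time: 4.3
ee_pos: [460.0, 242.5, 21.6]
ee_rot: [0.0, 0.999, -0.044, 0.0]
force: [-0.8, 3.6, 3.1]
width: 44.2
```

```bash
python3 -c "
from h import *
grab('3',('top','side'))
t=load('top3.npz');crop(t,170,170,320,230,5.2,'pics/top3c.png')
s=load('side3.npz');crop(s,220,130,390,310,3.3,'pics/side3c.png')
"
```

```text
4.35 [459.9 241.4  21.6] [ 5.00e-04  9.99e-01 -4.50e-02 -2.00e-04] [0.   3.7  2.66] 44.1
```

View pics/top3c.png

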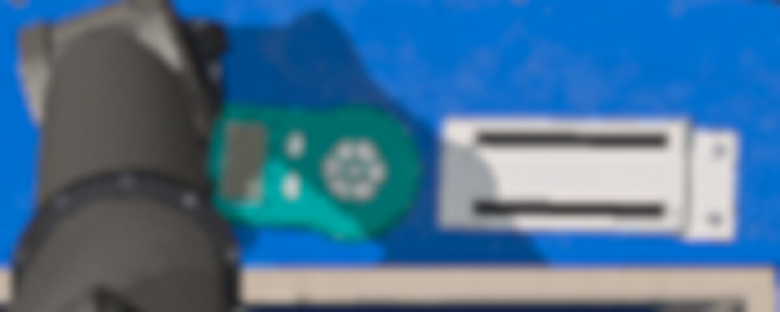

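View pics/side3c.png

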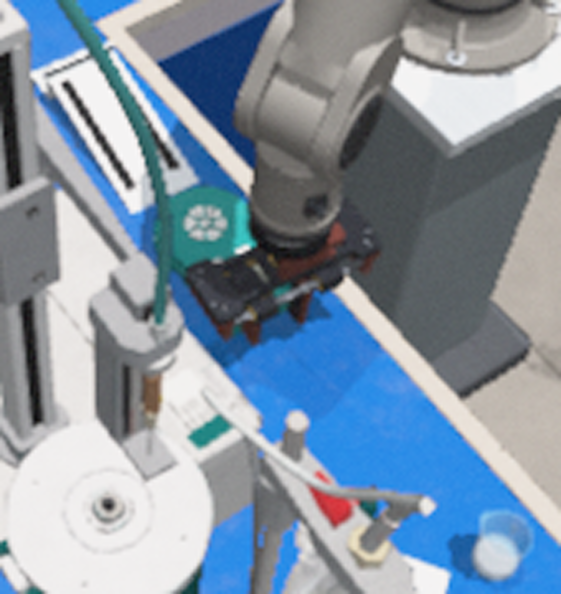

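Run:
```python
from h import *
t=load("top3.npz")
T=lambda u,v,z:back(t,(170-.5+(u+.5)/5.2,170-.5+(v+.5)/5.2),z).round(1)
print("tip",T(420,172,8),"bulge sides",T(352,103,8),T(350,241,8),"dial",T(354,170,16),"screen mid",T(243,162,15),"screen corners",T(227,123,15),T(268,126,15),T(261,203,15),T(219,198,15))
t=load("top0.npz")
T=lambda u,v,z:back(t,(180-.5+(u+.5)/5.7,180-.5+(v+.5)/5.7),z).round(1)
print("start: dial",T(225,134,16),"screen corners",T(92,75,15),T(131,78,15),T(122,163,15),T(80,160,15))
```

```text
tip [451.2  64.    8. ] bulge sides [505.8 116.9   8. ] [397.7 117.8   8. ] dial [451.7 114.6  16. ] screen mid [458.4 200.2  15. ] screen corners [489.  213.1  15. ] [486.5 181.3  15. ] [426.5 185.9  15. ] [430.5 218.2  15. ]
start: dial [448.7 189.   16. ] screen corners [491.3 283.5  15. ] [489.1 256.   15. ] [428.6 260.9  15. ] [430.8 290.4  15. ]
```

Handset is within about 4 mm of the rest's line and turned about 0.02 from it. Continuing onto the slope.

Call:
{"fn": "step_arm", "kwargs": {
  "steps": [
    [[0.3,7,0],0,0],
    [[0.7,15,0],-0.002,0],
    [[1.1,23,0],-0.003,0],
    [[1.5,31,0],-0.004,0],
    [[2,39,0],-0.005,0],
    [[2.4,47,0],-0.006,0],
    [[2.8,55,0],-0.007,0],
    [[3.2,63,0],-0.008,0],
    [[3.6,71,0],-0.009,0],
    [[4,79,0],-0.01,0],
    [[4.3,87,0],-0.01,0],
    [[4.6,95,0],-0.01,0]
  ]
}}

```text
time: 5.9
ee_pos: [456.1, 147.5, 21.7]
ee_rot: [-0.0, 0.999, -0.039, 0.0]
force: [-0.0, 1.2, -0.7]
width: 44.1
```

```bash
python3 -c "
from h import *
grab('4',('top','side'))
t=load('top4.npz');crop(t,170,170,320,230,5.2,'pics/top4c.png')
s=load('side4.npz');crop(s,220,130,390,310,3.3,'pics/side4c.png')
"
```

```text
5.95 [456.  146.2  21.7] [ 4.000e-04  9.992e-01 -4.020e-02 -1.000e-04] [-0.02  0.79 -0.52] 43.7
```

View pics/top4c.png

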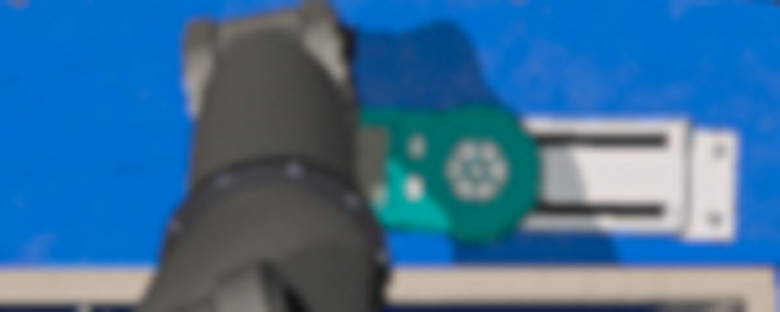

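View pics/side4c.png

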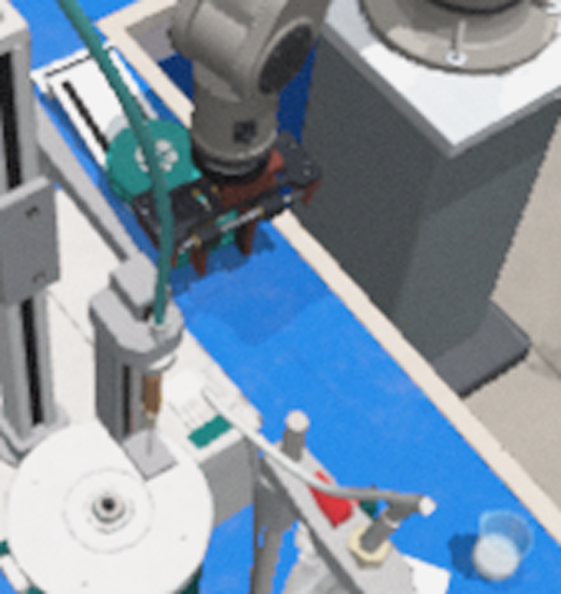

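Run:
```python
from h import *
t=load("top4.npz")
T=lambda u,v,z:back(t,(170-.5+(u+.5)/5.2,170-.5+(v+.5)/5.2),z)
def off(p): return (p.round(1),"off",round(p[0]-(453+.056*(p[1]-47.5)),1))
for n,p in dict(tip=T(541,170,20),b1=T(485,103,20),b2=T(483,243,20),dial=T(477,170,28),btn=(T(417,146,17)+T(413,187,17))/2,s1=T(384,128,15),s2=T(378,203,15),st=(T(665,140,33)+T(662,210,33))/2,st0=(T(478,137,5)+T(474,208,5))/2).items(): print(n,*off(p))
```

```text
tip [450.5 -29.1  20. ] off 1.8
b1 [503.   13.6  20. ] off 51.9
b2 [394.3  15.8  20. ] off -56.9
dial [449.4  20.1  28. ] off -2.1
btn [454.1  67.7  17. ] off -0.0
s1 [484.6  91.7  15. ] off 29.1
s2 [426.1  96.1  15. ] off -29.6
st [ 444.3 -121.6   33. ] off 0.7
st0 [451.2  20.7   5. ] off -0.3
```

Offset now about -1 mm and well aligned. Continuing to just short of the stop.

Call:
{"fn": "step_arm", "kwargs": {
  "steps": [
    [[0.3,6,0],-0.002,0],
    [[0.6,13,0],-0.004,0],
    [[1,21,0],-0.006,0],
    [[1.4,29,0],-0.008,0],
    [[1.7,37,0],-0.01,0],
    [[2.1,45,0],-0.012,0],
    [[2.5,53,0],-0.014,0],
    [[2.9,61,-0.5],-0.016,0],
    [[3.2,68,-0.5],-0.018,0],
    [[3.5,75,-1],-0.02,0],
    [[3.8,81,-1.5],-0.02,0],
    [[4,87,-2],-0.02,0]
  ]
}}

```text
time: 7.5
ee_pos: [453.5, 61.1, 23.8]
ee_rot: [-0.0, 1.0, -0.029, 0.0]
force: [0.3, 5.5, 2.5]
width: 44.1
```

```bash
python3 -c "
from h import *
grab('5',('top','side'))
t=load('top5.npz');crop(t,170,170,320,230,5.2,'pics/top5c.png')
s=load('side5.npz');crop(s,220,130,320,230,5.8,'pics/side5c.png')
"
```

```text
7.55 [453.6  60.5  24. ] [-3.000e-04  9.996e-01 -2.970e-02  3.000e-04] [-0.59  1.64  1.71] 43.5
```

View pics/top5c.png

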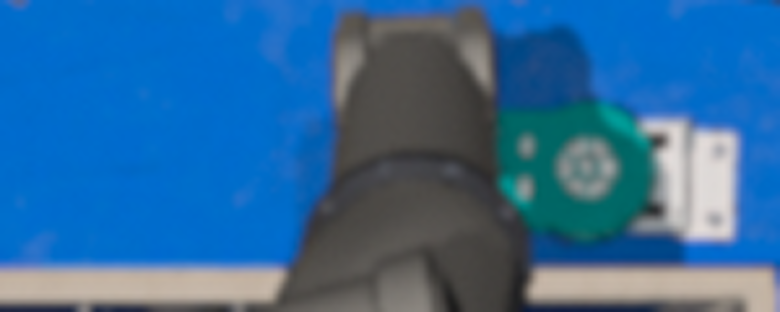

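View pics/side5c.png

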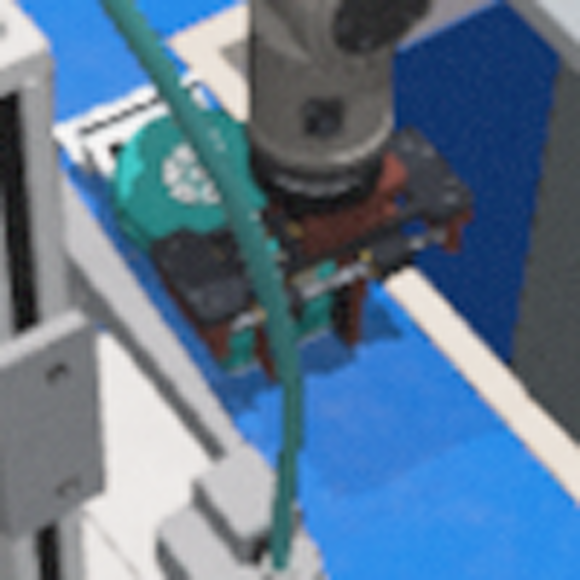

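Run:
```python
from h import *
t=load("top5.npz")
T=lambda u,v,z:back(t,(170-.5+(u+.5)/5.2,170-.5+(v+.5)/5.2),z)
def off(p): return (p.round(1),"off",round(p[0]-(453+.056*(p[1]-47.5)),1))
for n,p in dict(tip=T(656,172,38),b1=T(590,101,33),b2=T(586,243,33),dial=T(588,168,42),btn=(T(527,147,31)+T(523,188,31))/2,stop=(T(690,122,51)+T(684,232,51))/2).items(): print(n,*off(p))
```

```text
tip [ 445.7 -115.4   38. ] off 1.9
b1 [501.7 -66.6  33. ] off 55.1
b2 [392.4 -61.8  33. ] off -54.4
dial [448.4 -63.7  42. ] off 1.6
btn [450.7 -16.4  31. ] off 1.3
stop [ 440.  -137.3   51. ] off -2.7
```

Call:
{"fn": "step_arm", "kwargs": {
  "steps": [
    [[0,2.5,0],0,0],
    [[0,5,0],0,0],
    [[0,7.5,0],0,0],
    [[0,10,0],0,0],
    [[0,12,0],0,0],
    [[0,13.5,0],0,0]
  ]
}}

```text
time: 8.35
ee_pos: [454.6, 52.5, 25.0]
ee_rot: [-0.003, 1.0, -0.027, 0.002]
force: [-1.2, 16.2, 14.1]
width: 44.2
```

```bash
python3 -c "
from h import *
grab('6',('top','side','wrist'))
t=load('top6.npz');crop(t,250,180,320,225,11,'pics/top6c.png')
s=load('side6.npz');crop(s,220,130,300,210,7.2,'pics/side6c.png')
"
```

```text
8.45 [454.6  52.3  25. ] [-0.0027  0.9996 -0.0276  0.0018] [-1.18 15.69 12.32] 43.8
```

View pics/top6c.png

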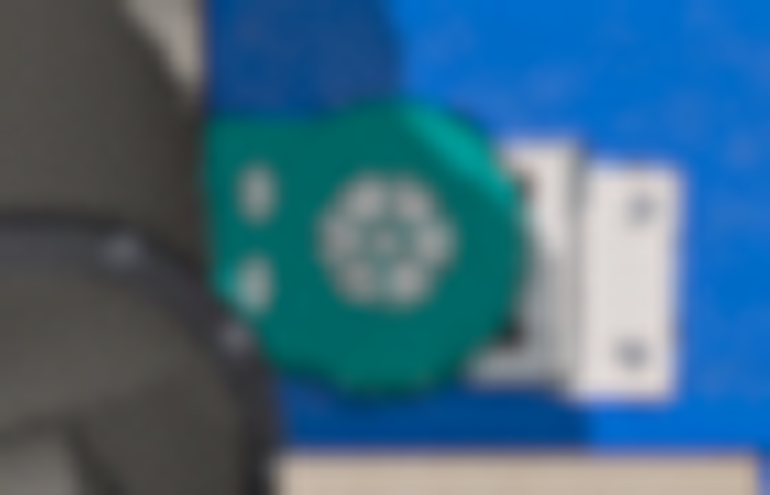

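View pics/side6c.png

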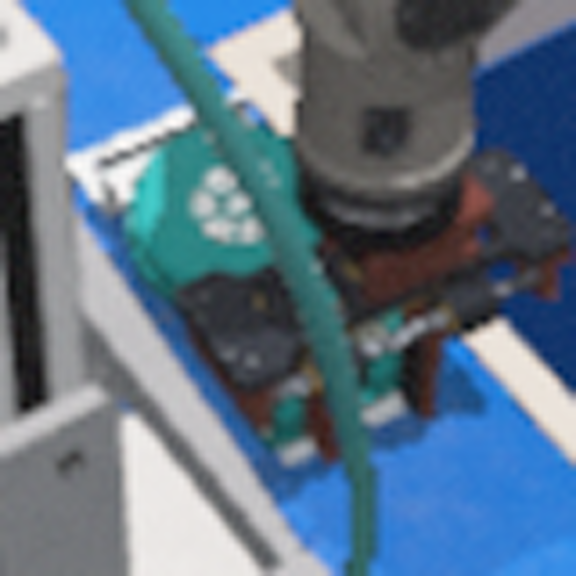

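View pics/wrist6.png

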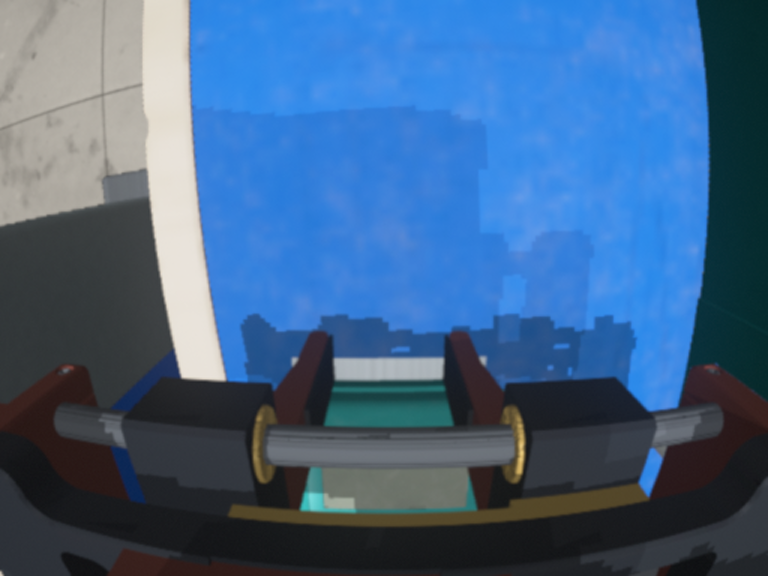

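The handset is short of the stop (its end is at crop (525,245), the stop at (570,245)). It has jammed: the stiff fingers hold its rear down by friction while the rear needs to rise along the slope. I'll back off and push again parallel to the slope.

Call:
{"fn": "step_arm", "kwargs": {
  "steps": [
    [[0,-5,0],0,0],
    [[0,-11,1],0,0],
    [[0,-17,2.5],0,0],
    [[0,-17,2.5],0,0]
  ]
}}

```text
time: 9.0
ee_pos: [453.2, 64.6, 20.8]
ee_rot: [0.0, 1.0, -0.029, -0.0]
force: [-0.1, -0.1, 0.4]
width: 44.3
```

```bash
python3 -c "
from h import *
grab('7',('top','wrist'))
t=load('top7.npz');crop(t,250,180,320,225,11,'pics/top7c.png')
t=load('wrist7.npz');crop(t,180,210,340,310,4.9,'pics/w7c.png')
"
```

```text
9.05 [453.2  64.3  20.9] [ 3.000e-04  9.996e-01 -2.940e-02 -3.000e-04] [-0.53  0.02  0.55] 43.9
```

View pics/top7c.png

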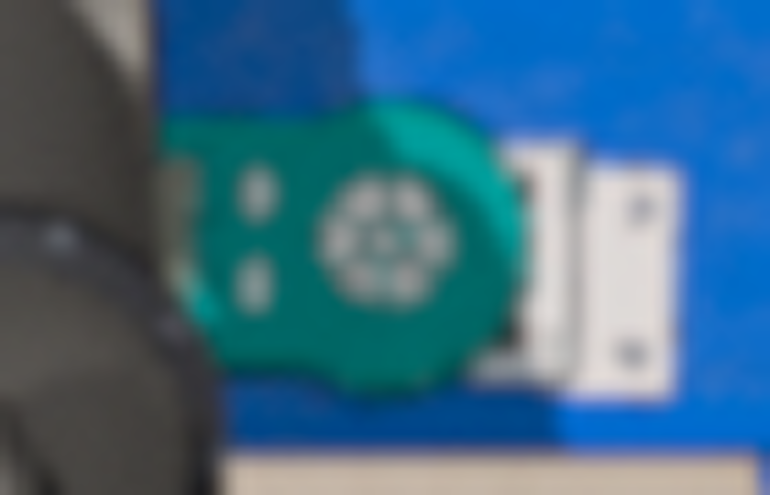

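View pics/w7c.png

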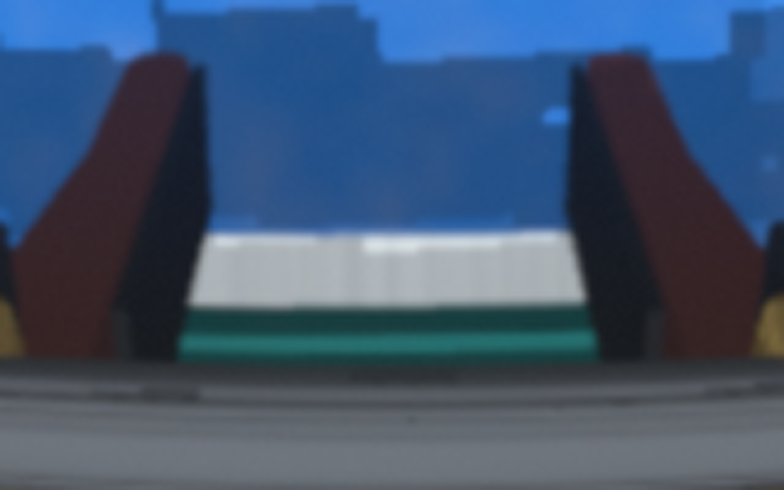

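Run:
```python
from h import *
d=wload("wrist7.npz")
W=lambda u,v,z:wback(d,(180-.5+(u+.5)/4.9,210-.5+(v+.5)/4.9),z)
print("entry",W(208,234,0),W(570,231,0),"rear bottom",W(190,308,3),W(585,305,3), "rear top",W(190,332,16),W(590,330,16))
t=load("top7.npz")
T=lambda u,v,z:back(t,(250-.5+(u+.5)/11,180-.5+(v+.5)/11),z)
def off(p): return (p.round(1),"off",round(p[0]-(453+.056*(p[1]-47.5)),1))
for n,p in dict(tip=T(526,247,38),dial=T(386,242,42),btn=(T(257,193,34)+T(254,286,34))/2,b=(T(395,96,34)+T(380,395,34))/2,stop=(T(570,150,51)+T(560,382,51))/2).items(): print(n,*off(p))
```

```text
entry [428.7  49.1   0. ] [476.1  46.7   0. ] rear bottom [425.5  39.5   3. ] [477.7  36.9   3. ] rear top [427.6  43.8  16. ] [476.8  41.2  16. ]
tip [ 448.4 -121.9   38. ] off 4.9
dial [449.8 -71.4  42. ] off 3.4
btn [452.2 -25.1  34. ] off 3.2
b [450.1 -72.5  34. ] off 3.9
stop [ 439.6 -134.2   51. ] off -3.2
```

Rear bottom edge at y≈38 puts the handset at x≈+3 in the rest's frame (target 9), with 4 mm lateral offset. Pushing the last ~6 mm along the slope.

Call:
{"fn": "step_arm", "kwargs": {
  "steps": [
    [[0,5,0],0,0],
    [[0,9,0],0,0],
    [[0,11,0],0,0],
    [[0,12.5,-0.5],0,0],
    [[0,14,-1],0,0],
    [[0,15.5,-1.5],0,0],
    [[0,17,-2],0,0],
    [[0,17,-2],0,0]
  ]
}}

```text
time: 10.1
ee_pos: [452.5, 47.3, 23.2]
ee_rot: [0.0, 1.0, -0.03, 0.0]
force: [0.5, 1.0, -1.1]
width: 44.1
```

Call:
{"fn": "step_arm", "kwargs": {
  "steps": [
    [[0,1,-0.2],0,0],
    [[0,2,-0.4],0,0],
    [[0,2,-0.4],0,0]
  ]
}}

```text
time: 10.48
ee_pos: [452.4, 45.4, 23.6]
ee_rot: [-0.0, 1.0, -0.03, 0.0]
force: [0.6, 1.5, -0.1]
width: 44.0
```

```bash
python3 -c "
from h import *
grab('8',('wrist','top'))
d=wload('wrist8.npz');crop(d,180,210,340,310,4.9,'pics/w8c.png')
t=load('top8.npz');crop(t,250,180,320,225,11,'pics/top8c.png')
"
```

```text
10.525 [452.4  45.4  23.6] [-0.      0.9996 -0.0295  0.    ] [-0.02  1.16 -0.04] 44.1
```

View pics/w8c.png

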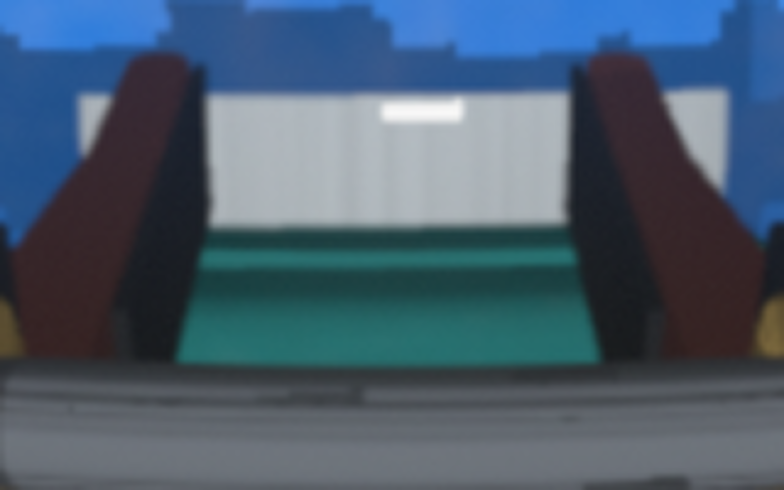

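View pics/top8c.png

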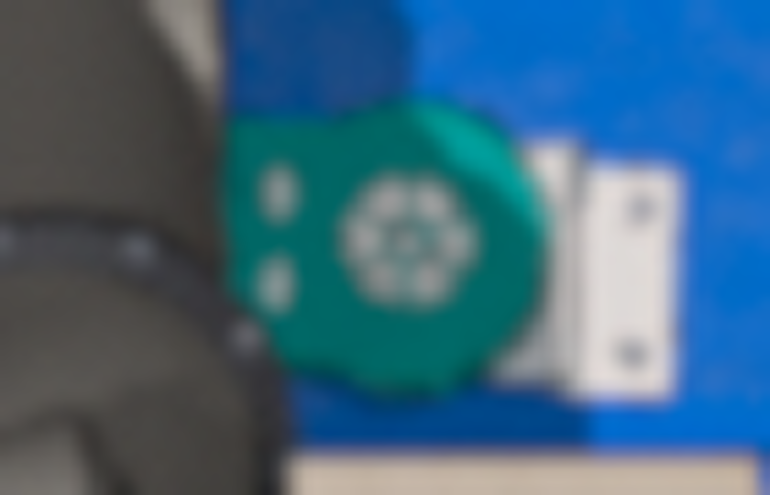

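Run:
```python
from h import *
d=wload("wrist8.npz")
W=lambda u,v,z:wback(d,(180-.5+(u+.5)/4.9,210-.5+(v+.5)/4.9),z)
print("entry",W(208,94,0),W(570,90,0),W(80,96,0),W(727,89,0),"rear bottom z3",W(210,230,3),W(568,227,3))
t=load("top8.npz")
T=lambda u,v,z:back(t,(250-.5+(u+.5)/11,180-.5+(v+.5)/11),z)
def off(p): return (p.round(1),"off",round(p[0]-(453+.056*(p[1]-47.5)),1))
for n,p in dict(tip=T(549,247,40),dial=T(409,242,44),btn=(T(279,193,36)+T(276,286,36))/2,b=(T(415,97,36)+T(400,397,36))/2).items(): print(n,*off(p))
```

```text
entry [429.6  49.1   0. ] [475.9  46.9   0. ] [412.8  49.5   0. ] [496.5  45.5   0. ] rear bottom z3 [428.3  31.    3. ] [475.1  28.6   3. ]
tip [ 448.  -129.9   40. ] off 5.0
dial [449.4 -79.5  44. ] off 3.5
btn [451.8 -32.9  36. ] off 3.3
b [449.2 -79.5  36. ] off 3.4
```

Call:
{"fn": "step_arm", "kwargs": {
  "steps": [
    [[0,1,-0.2],0,0],
    [[0,2,-0.4],0,0],
    [[0,3,-0.6],0,0],
    [[0,3,-0.6],0,0]
  ]
}}

```text
time: 11.08
ee_pos: [452.3, 43.8, 24.2]
ee_rot: [-0.001, 1.0, -0.029, 0.0]
force: [0.8, 7.1, -3.0]
width: 43.8
```

Force rose to 7 N and the motion stalled: the handset is home against the stop. Retreating along the slope, then up.

Call:
{"fn": "step_arm", "kwargs": {
  "steps": [
    [[0,1.5,-0.2],0,0],
    [[0,0,0],0,0],
    [[0,-6,1],0,0],
    [[0,-15,1],0,0],
    [[0,-30,1],0,0],
    [[0,-45,0],0,0],
    [[0,-60,-20],0,0],
    [[0,-75,-60],0,0],
    [[0,-90,-110],0,0],
    [[0,-120,-150],0,0],
    [[0,-150,-160],0,0],
    [[0,-150,-160],0,0]
  ]
}}

```text
time: 12.58
ee_pos: [461.2, 195.8, 185.3]
ee_rot: [-0.001, 1.0, -0.027, 0.001]
force: [0.4, -0.8, -0.7]
width: 43.8
```

```bash
python3 -c "
from h import *
grab('9',('wrist','top','side'))
t=load('top9.npz');crop(t,120,170,400,230,2.85,'pics/top9b.png');crop(t,235,180,320,225,9,'pics/top9c.png')
s=load('side9.npz');crop(s,220,130,300,210,7.2,'pics/side9c.png')
"
```

```text
12.675 [460.4 192.2 183.8] [ 4.000e-04  9.996e-01 -2.900e-02 -3.000e-04] [-0.32 -1.23  0.19] 43.8
```

View pics/top9c.png

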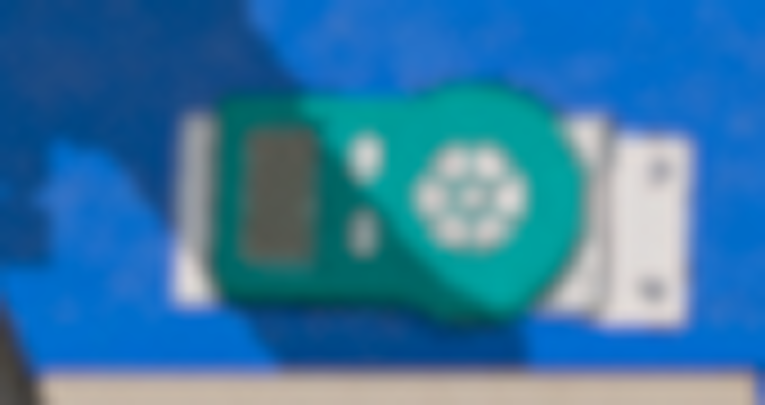

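View pics/side9c.png

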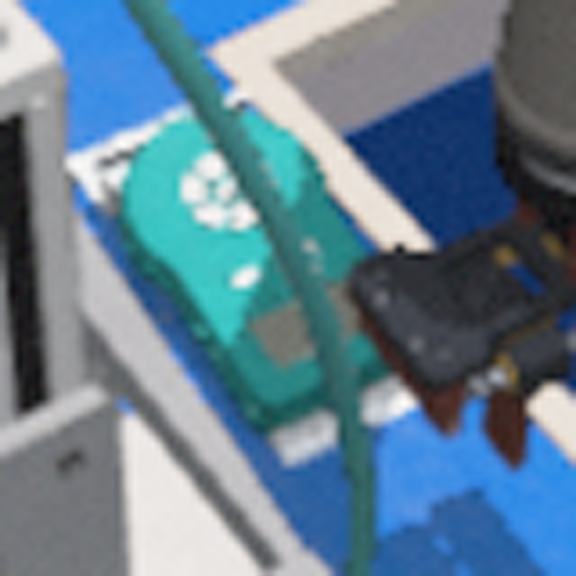

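View pics/top9b.png

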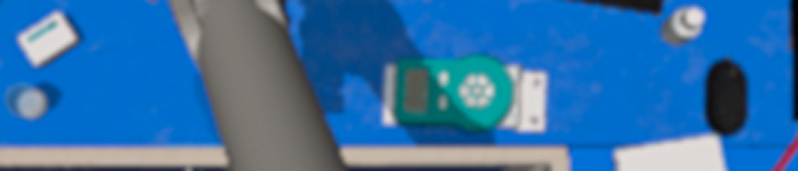

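View pics/wrist9.png

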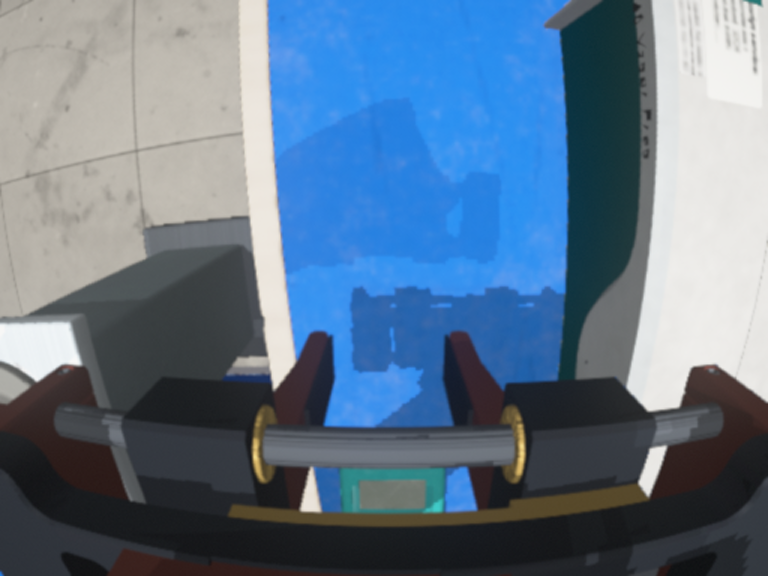

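Run:
```python
from h import *
t=load("top9.npz")
T=lambda u,v,z:back(t,(235-.5+(u+.5)/9,180-.5+(v+.5)/9),z)
e=np.array([453,47.5]);d=np.array([-.056,-.998]);l=np.array([.998,-.056])
def rr(p): q=p[:2]-e; return round(q@d-90,1),round(q@l,1)
for n,p in dict(entry=(T(184,110,0)+T(174,303,0))/2,rear1=T(220,95,17),rear2=T(208,298,17),tip=T(584,198,42),dial=T(471,197,45),scr=(T(248,127,22)+T(316,127,24)+T(242,262,22)+T(312,262,24))/4,btn=(T(366,156,33)+T(364,235,33))/2,b1=T(480,78,36),b2=T(475,324,36),s1=T(606,115,51),s2=T(598,312,51)).items(): print(n,p.round(1),"rest xy",*rr(p))
```

```text
entry [453.3  47.7   0. ] rest xy -90.2 0.3
rear1 [500.8  29.1  17. ] rest xy -74.3 48.7
rear2 [409.4  34.8  17. ] rest xy -74.9 -42.8
tip [ 449.5 -129.7   42. ] rest xy 87.0 6.4
dial [449.6 -80.   45. ] rest xy 37.5 3.8
scr [454.8   3.   23. ] rest xy -45.7 4.2
btn [452.5 -34.4  33. ] rest xy -8.3 4.1
b1 [504.3 -85.7  36. ] rest xy 40.0 58.7
b2 [395.  -81.5  36. ] rest xy 42.0 -50.6
s1 [ 484.7 -139.1   51. ] rest xy 94.5 42.1
s2 [ 398.2 -133.5   51. ] rest xy 93.7 -44.6
```

Checks agree: the handset's centre is at x≈9, y≈+4 mm in the rest's frame, in line with it. The bystanders haven't moved and the arm is clear. Quick stillness check, then hand in.

Run:
```python
from h import *
grab('10',('top',)); grab('11',('top',))
a=load('top9.npz')['frame'][185:222,262:312].astype(int);b=load('top11.npz')['frame'][185:222,262:312].astype(int)
print(abs(a-b).mean())
c=load('top0.npz')['frame'].astype(int);f=load('top11.npz')['frame'].astype(int)
for n,(u,v) in dict(bottle=(361,178),mouse=(375,204),beaker=(131,206),box=(137,184)).items(): print(n,abs(c-f)[v-12:v+12,u-12:u+12].mean())
from station import workorder
print(workorder.close_job())
```

```text
12.725 [460.4 191.4 183.5] [ 6.000e-04  9.996e-01 -2.970e-02 -6.000e-04] [-0.36 -0.12  0.23] 43.8
12.775 [460.5 191.1 183.4] [ 7.000e-04  9.995e-01 -3.000e-02 -7.000e-04] [-0.97  0.92 -0.61] 43.9
0.681981981981982
bottle 0.9866898148148148
mouse 0.9236111111111112
beaker 6.277777777777778
box 0.9432870370370371
the job is handed in; nothing more can be done
None
```

The handset is up the rest against the stop, and the job is handed in at about 13 s of robot time; no verdict was reported. I pushed it with both half-open fingertips on the square end.

Partway up the slope it jammed at about 16 N. I backed the fingers off and finished with a push parallel to the slope, until the force rose to 7 N and the motion stalled at the stop.

**Handset position:** its centre measures about 9 to 12 mm along the rest (9 is home) and about +4 mm to one side. Its turn from the rest's line measures close to zero.

**Stillness and clearance:** top-camera images taken over about 0.1 s after release showed no movement. The arm is about 150 mm clear and touching nothing.

**Bystanders:** the bottle, mouse and box look unchanged from the start. The image around the beaker changed more than the others (6.3 against about 1). I put that down to the arm's shadow having moved, since the beaker looks to be in the same place and the arm never went near it.

**A disagreement in the checks:** the top camera put the leading end's upper edge about 5 mm short of the stop's foot. Part of that is the leading edge leaning back on the slope. The square-end measurement and the 7 N stall both indicate it is home.

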